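Roll a bar into the drilling vee and clamp it

TASK

Roll the aluminium bar across the roll-on table into the vee of the drilling fixture without lifting it, let it settle there and slide it up against the end stop. Once it lies seated and home on the stop by itself, swing the clamp's red handle over until the toggle clamp is locked shut on the bar. Leave the other things on the bench where they are.

Things in the scene. Friction and masses are not known exactly. Their poses are not given: they have to be found in the camera images.
- fixture: Cross-drilling fixture, fixed to the bench. Origin on the bench top under the middle of the vee block; x runs along the vee towards the end stop, y across it from the roll-on table (-y side) to the toggle clamp (+y side), z up. Other entries give places in this frame in mm as F(x, y, z). Base plate 12 thick, x -95..120, y -90..135.
- vee_mouth (a point): Middle of the vee's mouth, F(0, 0, 57). Dark iron vee block: x -50..50, y -35..35, top at z 57. Its 90 degree vee runs along x with bright flanks, 44 wide at the mouth (y -22..22), 22 deep; a bar over it drops in and centres itself, its axis then at z 63.3.
- table_middle (a point): Middle of the roll-on table, F(-12, -100, 57): flat steel plate level with the top of the vee block (z 57), x -95..70, y -165..-35; the bar rolls from it straight over the block's 13 wide shoulder into the vee. Lip along its outer edge, y -169..-165, up to z 65.
- bar: Round aluminium bar, 40 diameter, 160 long, 0.43 to 0.65 kg, blue at one end. Origin at its middle on its axis; x runs along the axis, blue end at -x, away from the stop; y and z turn as it rolls. Starts on the roll-on table (axis at F z 77), up to 0.15 rad askew, 22 to 40 short of home along x. Slid along the oiled vee it needs about 2 to 5 N.
- home (a point): Where the bar's middle belongs: F(10, 0, 63.3), on the axis of a bar that sits in the vee with its end on the stop (its blue end is then at x -70, 20 beyond the block). Axes as the fixture's.
- stop_face (a point): Middle of the end stop: face of a screw, 18 diameter, F(90, 0, 63.3), on a grey bracket (x 105..115, y -25..25, up to z 87). The bar's plain end must touch it.
- clamp_handle (a joint): Angle of the toggle clamp's red handle, rad. 0 = open: handle 69 degrees above level, leaning away from the vee. Grows to 1.20 = shut: handle level, pointing to F +y; its angle above level is 1.20 minus this value. Dead centre at 1.15, then it locks at its limit, 1.20. It stays where it is left; 3 N at the grip moves it, up to 8 N near the end.
- clamp_pivot (a point): Handle's pivot, F(0, 112, 119); the hinge line runs along F x. The clamp stands on a grey riser, x -25..25, y 55..130; its fixed parts reach z 127.
- handle_grip (a point): Point on the centre line of the red grip, 95 from the pivot, moving with the handle. The grip is 24 wide (along F x), 16 thick, and runs from 46 to 124 from the pivot. Free space all round it.
- clamp_arm: Steel arm of the toggle clamp, linked to the handle. Origin at its own pivot, F(0, 75, 110). Handle open: arm upright, top at about z 190, its rubber foot (18 diameter) pointing towards the vee to about y 37. Handle shut: arm level over the vee, foot pressing on the bar at x 0, y 0.
- oil_can: Bystander: red and yellow oil can, 64 mm diameter, 170 mm high. Origin under its middle.
- mug: Bystander: blue mug, 82 mm diameter, 92 mm high. Origin under its middle.
- paste_tin: Bystander: grey jar of paste, 80 mm diameter, 75 mm high. Origin under its middle.
- hammer: Bystander: hammer, 280 mm long, lying flat. Its x runs from handle to head.
- brush: Bystander: bench brush, 190 mm long, lying flat.
- square: Bystander: engineer's square, 100 mm stock and 150 mm blade, lying flat.
- spare_vee: Bystander: spare vee block, 60 x 60 x 50 mm. Origin under its middle.

How it is judged:
By the outcome, as a careful person would: the job done as asked, in the order asked, and still so for the second after the job is handed in, with the robot touching nothing.
It also fails if it takes over 59 s, if anything falls off the work surface, if the arm or the gripper's body presses on something with over 40 N, if the wrist force passes 120 N, or if a joint passes its speed limit or range.

ROBOT

A 7-joint arm with a two-finger parallel gripper is mounted at the origin on the work surface. World frame = base frame: x ahead of the robot, y to its left, z up, the work surface at z = 0. Lengths are in m, angles in rad, forces in N, time in s.
With the tool pointing down it reaches from about 0.4 to 0.875 m from the base axis. Payload 19.3 kg.
Tool frame: the origin (TCP) lies at the very end of the fingers, on their centre line; the grasp point (between the pads) lies 19 mm behind it; z points along the fingers, x is the direction in which the jaws open and shut, and the axes are right-handed (so a half turn about z gives the same grasp; the last joint's range is limited). The gripper opens to 85 mm and grips with 20 to 120 N. Pads are 22 mm wide; open, the fingers measure 114 mm over their backs; the gripper's body (76 mm by 85 mm) begins 54 mm behind the grasp point. The pads swing forward as they close: fully open they stand 13 mm farther back than shut.
Start: joints at [-1.246, 0.521, -0.036, 1.599, 0.021, 1.021, -0.113], TCP at [0.24, 0.577, 0.231] pointing down, gripper open.
Joint ranges: [-2.91, 2.91], [-0.3, 2.13], [-1.5, 1.42], [0.17, 2.43], [-1.26, 4.41], [0.16, 1.93], [-2.52, 2.52]. Speed limits (rad/s): [1.89, 1.89, 2.39, 2.39, 3.01, 3.01, 3.01].

INTERFACE

Orientations are given as a 3x3 rotation matrix whose columns are the frame's x, y, z axes.
In Python, from workcell import state, eyes, robot gives the robot as it stands.
- The arm moves only by the tool send_rows, never from a script. Its argument "motion" is a list of rows, each an object of numbers: "x", "y", "z": the shift along the tool's x, y, z in units of 300 mm (1.0 is 300 mm); "ax", "ay", "az": the turn, a rotation vector about the tool's x, y, z in units of 60 degrees (1.0 is 60 degrees). In form: [{"x": .., "y": .., "z": .., "ax": .., "ay": .., "az": ..}, ...]. A call has 1 to 5 rows; each row is the pose to reach, as a shift and turn from the pose measured when the call began, along the tool's axes at that moment; what a row does not reach only later rows make up. A row lasts 1/12 s, in which the tool goes at most 41.7 mm and 7.16 degrees, less where a joint would pass 70% of its speed; a pose out of reach is approached as far as the arm can. A call with a number of a shift or a turn outside -1 to 1 is refused whole. A call with a gripper value outside its range is refused whole. "gripper" is the closure, from -1 (fully open) to 1 (shut), set as the call begins (left out, the last holds). The fingers move at their own pace and stop on an object; "squeeze" is the grip in N (left out, the last holds). Time passes only in rows, so rows that repeat a pose let the fingers close. It gives the time, the measured TCP pose, the force and the opening at its end, in the units of the state.
- state(): the state, without advancing time (a new reading comes with each control period).
- eyes.capture(name): name is "side" or "top" or "wrist"; returns the picture (480x640x3 uint8, blue, green, red); there is no depth.
- eyes.camera_info(name): a dict with "fx", "fy", "cx", "cy" (pixels), "k1" (the pictures are not rectified: a ray, as slopes to the right and down, at radius r is drawn at 1 + k1 r^2 times it, then the intrinsics apply), "origin" and "orientation" of the camera in the world; the wrist camera has in their place "T_tool_cam" (4x4, takes a point from camera to tool coordinates, whose origin is the TCP and whose axes are the tool frame's). Camera axes: x right, y down, z forward; pixel columns grow to the right and rows downward; lengths in m; the calibration is good to about 2 mm. A picture is of the moment at which its call begins: read the wrist's pose just before it. camera_info takes no time and is no camera call.
- robot.job_done(): hands the job in, once; it reports no verdict.
The state is a dict: "time": time; "joints": joint angles; "joint_vel": joint speeds; "effort": joint torques, N m; "tcp_pos": TCP position; "eef_rot": TCP orientation; "force": force on the tool from outside, world axes, zero at the start; "wrist_torque": the same for the moment, N m; "opening": finger opening in m.
Only numpy, scipy, OpenCV 4.12 (cv2) and the standard library are available. Lean on these libraries where they do the work, as an engineer would, in place of code of your own. Each camera call takes 0.05 s, during which the arm holds its last target.

## Working session

There is one attempt and no reset: what is moved stays moved. The work goes in short steps, Python scripts to look and compute and a tool call to move; the robot and the scene stay as the last step left them, time stands still between calls to the robot, and variables do not carry over. Pictures are saved under pics/ and viewed, and the job is handed in when it is done.

Besides the shell and the picture viewer there is one more tool, called after "Call:" by a JSON object that holds its "method" and its "body". send_rows: Moves the arm, as the interface text tells. Its arguments: {"type":"object","properties":{"motion":{"type":"array"},"gripper":{"type":"number"},"squeeze":{"type":"number"}},"required":["motion"]}

```bash
ls; mkdir -p pics; python3 - <<'E'
from workcell import state, eyes, robot
import cv2
s=state();print(s)
for n in("side","top","wrist"):
    print(n,eyes.camera_info(n)); cv2.imwrite(f"pics/{n}0.png",eyes.capture(n))
E
```

```text
pics
{'time': 0.0, 'joints': array([-1.24623381,  0.52200854, -0.03635721,  1.59998136,  0.02118812,
        1.02108297, -0.11278664]), 'joint_vel': array([ 2.88345981e-04, -1.69218477e-03,  7.82000861e-04,  1.90950504e-03,
       -1.76402487e-05,  7.19463173e-04,  7.27920764e-04]), 'effort': array([-1.26643583e-03, -9.27082586e+01,  1.97951742e+00, -3.69925940e+01,
        1.77693728e-02,  8.20779271e-03, -5.63801404e-05]), 'tcp_pos': array([0.24025811, 0.5766278 , 0.23073834]), 'eef_rot': array([[ 3.84567966e-01,  9.23096604e-01, -3.72898370e-04],
       [ 9.23096030e-01, -3.84568143e-01, -1.03056928e-03],
       [-1.09471984e-03,  5.21029265e-05, -9.99999399e-01]]), 'force': array([-0.40702012, -1.4735889 ,  0.83822518]), 'wrist_torque': array([ 0.03539352, -0.00935593, -0.03479839]), 'opening': 0.08538135993335144}
side {'fx': 567.1239022003208, 'fy': 567.1239022003208, 'cx': 323.39618751288066, 'cy': 245.92397073522207, 'k1': -0.10307586575249021, 'origin': array([0.34462749, 1.02232003, 1.35595877]), 'orientation': array([[-0.99540461, -0.05586329,  0.07777506],
       [-0.0937
[... 223 characters left out ...]
n': array([ 0.13419371, -0.0871299 ,  1.65023435]), 'orientation': array([[ 0.04185737, -0.97699877,  0.20909655],
       [-0.99911069, -0.04199383,  0.00378877],
       [ 0.00507914, -0.20906918, -0.97788766]])}
wrist {'fx': 348.6684830117847, 'fy': 348.6684830117847, 'cx': 318.10309874846, 'cy': 242.612050893657, 'k1': -0.06541166756975468, 'T_tool_cam': array([[ 9.99999948e-01,  2.31965700e-04,  2.24901737e-04,
         9.29883615e-04],
       [-2.90300006e-04,  9.50644277e-01,  3.10282734e-01,
        -7.95729905e-02],
       [-1.41826598e-04, -3.10282783e-01,  9.50644295e-01,
        -1.41764583e-01],
       [ 0.00000000e+00,  0.00000000e+00,  0.00000000e+00,
         1.00000000e+00]])}
```

View pics/side0.png

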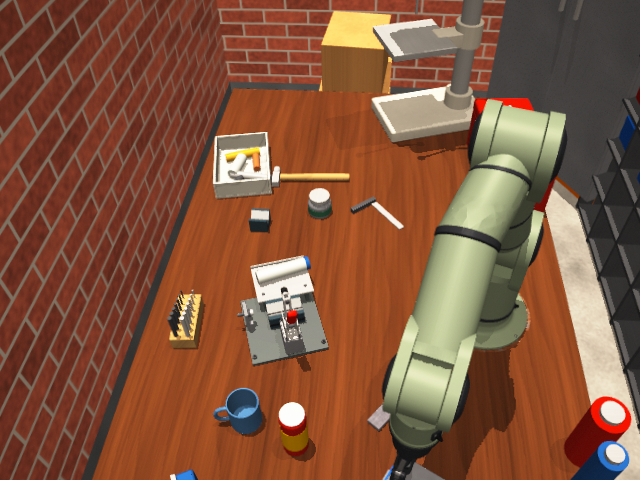

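View pics/top0.png

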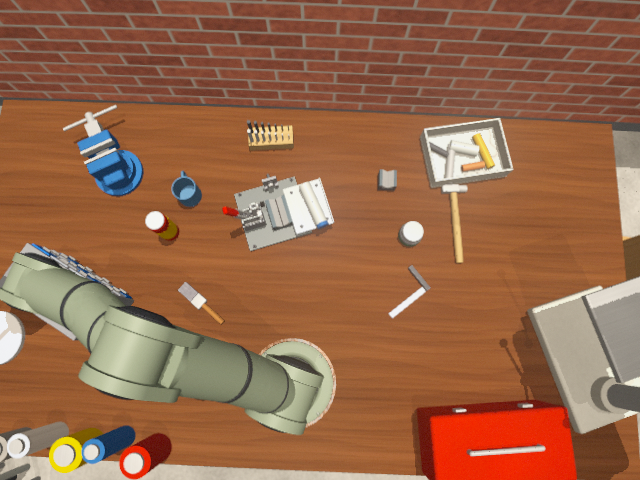

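View pics/wrist0.png

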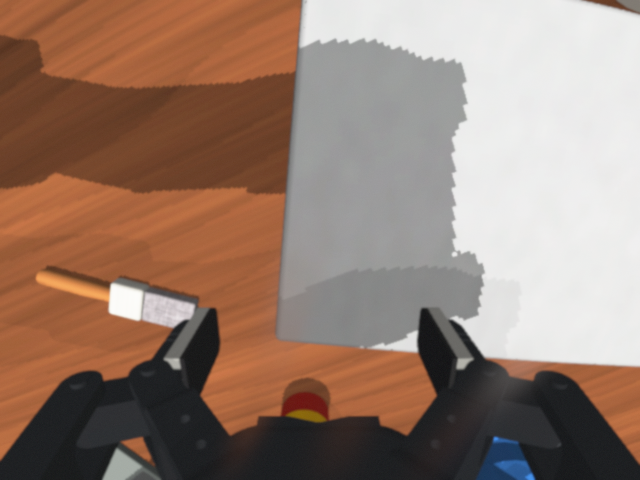

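```bash
python3 - <<'E'
import cv2
a=cv2.imread("pics/top0.png")[165:265,215:345];cv2.imwrite("pics/topz.png",cv2.resize(a,(780,600),interpolation=cv2.INTER_CUBIC))
a=cv2.imread("pics/side0.png")[245:370,225:345];cv2.imwrite("pics/sidez.png",cv2.resize(a,(576,600),interpolation=cv2.INTER_CUBIC))
E
```

```text
(no output)
```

View pics/topz.png

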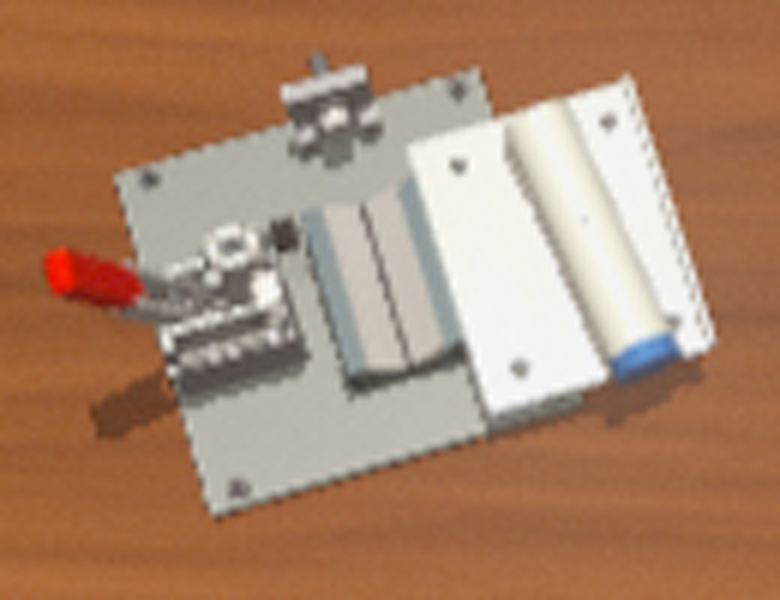

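View pics/sidez.png

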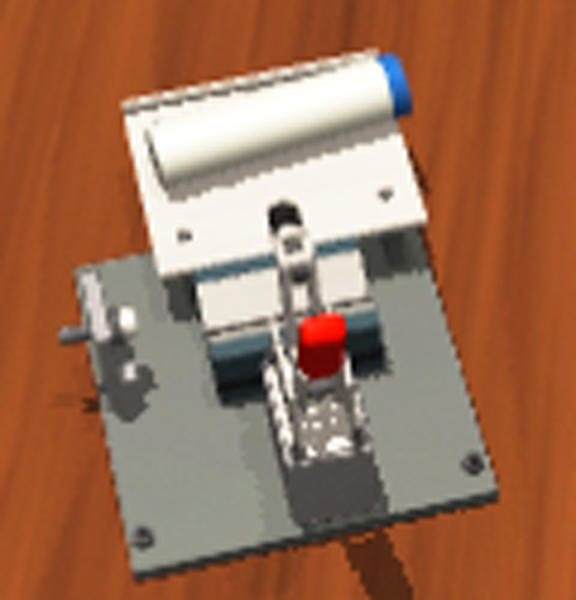

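```bash
cat > h.py <<'E'
import numpy as np, cv2
from scipy.optimize import least_squares
from workcell import state, eyes, robot
def ray(ci,uv,R=None,o=None):
    R=ci["orientation"] if R is None else R; o=ci["origin"] if o is None else o
    d=np.array([(uv[0]-ci["cx"])/ci["fx"],(uv[1]-ci["cy"])/ci["fy"]])
    rd=np.hypot(*d); r=rd
    for _ in range(20): r=rd/(1+ci["k1"]*r*r)
    s=d*(r/rd if rd>0 else 1)
    return np.array(o),np.array(R)@np.array([s[0],s[1],1.])
def onz(ci,uv,z,R=None,o=None):
    o,d=ray(ci,uv,R,o); return o+d*(z-o[2])/d[2]
def wristpose(s,ci):
    T=np.eye(4);T[:3,:3]=s["eef_rot"];T[:3,3]=s["tcp_pos"];T=T@ci["T_tool_cam"];return T[:3,:3],T[:3,3]
def proj(ci,p,R=None,o=None):
    R=ci["orientation"] if R is None else R; o=ci["origin"] if o is None else o
    c=R.T@(np.array(p)-o); s=c[:2]/c[2]; s=s*(1+ci["k1"]*(s@s))
    return np.array([s[0]*ci["fx"]+ci["cx"],s[1]*ci["fy"]+ci["cy"]])
def fit2(F,W):  # planar rigid F->W
    F=np.array(F);W=np.array(W);a=F[:,:2]-F[:,:2].mean(0);b=W[:,:2]-W[:,:2].mean(0)
    th=np.arctan2((a[:,0]*b[:,1]-a[:,1]*b[:,0]).sum(),(a*b).sum())
    R=np.array([[np.cos(th),-np.sin(th)],[np.sin(th),np.cos(th)]])
    t=W[:,:2].mean(0)-R@F[:,:2].mean(0)
    return th,t,W[:,:2]-(F[:,:2]@R.T+t)
E
python3 - <<'E'
from h import *
top=eyes.camera_info("top");side=eyes.camera_info("side")
F=[];W=[]
for z,f,c in [((115,172),(120,135,12),0),((215,518),(-95,135,12),0),((478,68),(120,-90,12),0),((408,148),(70,-35,57),0),((490,418),(-95,-35,57),0),((632,78),(70,-169,65),0),
 ((135,575),(120,135,12),1),((497,492),(-95,135,12),1),((78,268),(120,-90,12),1),((160,275),(70,-35,57),1),((427,218),(-95,-35,57),1),((125,105),(70,-169,65),1)]:
    ci=side if c else top
    uv=(225+(z[0]+.5)/4.8-.5,245+(z[1]+.5)/4.8-.5) if c else (215+(z[0]+.5)/6-.5,165+(z[1]+.5)/6-.5)
    F.append(np.array(f)/1000);W.append(onz(ci,uv,f[2]/1000))
for i in (slice(0,6),slice(6,12),slice(0,12)):
    th,t,r=fit2(F[i],W[i]);print(th,t);print((r*1000).round(1).tolist())
# bar (top): axis ends at z~.077
for a in [((511,140),(578,102)),((612,378),(682,350))]:
    p=[]
    for z in a:
        p.append(onz(top,(215+(z[0]+.5)/6-.5,165+(z[1]+.5)/6-.5),.077))
    print(p)
E
```

```text
0.3426467905792579 [0.56632197 0.07224424]
[[2.1, -0.0], [-0.2, -2.1], [0.1, 1.2], [-0.2, 0.6], [-1.7, 0.4], [-0.1, -0.2]]
0.3410576140227125 [0.57067501 0.07322669]
[[-0.8, 1.0], [1.9, 0.4], [-2.2, -0.2], [0.8, -0.9], [1.5, -1.6], [-1.1, 1.2]]
0.34185433719104985 [0.56849848 0.0727354 ]
[[-0.3, -0.5], [-2.5, -2.7], [-2.0, 0.8], [-2.4, 0.2], [-3.8, -0.1], [-2.2, -0.6], [1.5, 1.5], [4.1, 1.0], [-0.1, 0.2], [2.9, -0.5], [3.6, -1.1], [0.9, 1.6]]
[array([0.64468449, 0.00333117, 0.077     ]), array([ 0.66898363, -0.03363748,  0.077     ])]
[array([ 0.50828767, -0.06017703,  0.077     ]), array([ 0.5260532 , -0.09857577,  0.077     ])]
```

```bash
cat >> h.py <<'E'
TH=0.342; T0=np.array([0.5685,0.0727])
import json,os
if os.path.exists('fx.json'): TH,T0=json.load(open('fx.json')); T0=np.array(T0)
RF=np.array([[np.cos(TH),-np.sin(TH),0],[np.sin(TH),np.cos(TH),0],[0,0,1]])
def f2w(p): return RF@(np.array(p,float)/1000)+np.array([*T0,0])
def w2f(p): return RF.T@(np.array(p)-np.array([*T0,0]))*1000
RT=RF@np.diag([1,-1,-1])   # tool x=Fx, y=-Fy, z down
from scipy.spatial.transform import Rotation as Ro
def go(pF,R=RT):
    s=state();A=s["eef_rot"];d=A.T@(f2w(pF)-s["tcp_pos"])/0.3
    w=Ro.from_matrix(A.T@R).as_rotvec()/np.radians(60)
    print("now F",w2f(s["tcp_pos"]).round(1),"t",round(s["time"],2),"force",s["force"].round(1),"-> xyz",d.round(4),"a",w.round(3),"dist mm",round(np.linalg.norm(d)*300,1))
E
python3 -c "
from h import *
go((0,-80,330))"
```

```text
now F [-140.1  584.9  230.9] t 0.15 force [-0.3  0.3  0.1] -> xyz [-1.3277  1.8351 -0.3292] a [0.    0.001 0.796] dist mm 686.7
```

Call:
{"method": "send_rows", "body": {"motion": [{"z": -0.14},{"z": -0.28},{"z": -0.4}], "gripper": -1}}

```text
invalid input at $.motion[0]: expected keys x, y, z, ax, ay, az
```

```bash
python3 -c "
from h import *
go((0,-80,340))"
```

```text
now F [-140.1  584.9  230.9] t 0.15 force [-0.3  0.3  0.1] -> xyz [-1.3277  1.8351 -0.3626] a [0.    0.001 0.796] dist mm 688.2
```

Call:
{"method": "send_rows", "body": {"motion": [{"x": 0,"y": 0,"z": -0.14,"ax": 0,"ay": 0,"az": 0},{"x": 0,"y": 0,"z": -0.28,"ax": 0,"ay": 0,"az": 0},{"x": 0,"y": 0,"z": -0.37,"ax": 0,"ay": 0,"az": 0},{"x": -0.07,"y": 0.1,"z": -0.37,"ax": 0,"ay": 0,"az": 0.12},{"x": -0.15,"y": 0.21,"z": -0.37,"ax": 0,"ay": 0,"az": 0.24}], "gripper": -1}}

```text
time: 0.57
tcp_pos: [0.2803, 0.512, 0.3428]
eef_rot: [[0.602, 0.798, -0.0], [0.798, -0.602, 0.002], [0.001, -0.001, -1.0]]
force: [2.0, 0.7, -1.2]
opening: 0.0855
```

```bash
python3 -c "
from h import *
go((0,-80,340))"
```

```text
now F [-124.2  510.5  342.8] t 0.57 force [ 2.   0.7 -1.2] -> xyz [-0.7369  1.8714  0.0062] a [-0.001 -0.001  0.556] dist mm 603.4
```

Call:
{"method": "send_rows", "body": {"motion": [{"x": -0.05,"y": 0.125,"z": 0,"ax": 0,"ay": 0,"az": 0.11},{"x": -0.1,"y": 0.25,"z": 0,"ax": 0,"ay": 0,"az": 0.22},{"x": -0.15,"y": 0.375,"z": 0,"ax": 0,"ay": 0,"az": 0.33},{"x": -0.2,"y": 0.5,"z": 0,"ax": 0,"ay": 0,"az": 0.44},{"x": -0.25,"y": 0.63,"z": 0,"ax": 0,"ay": 0,"az": 0.556}]}}

```text
time: 0.98
tcp_pos: [0.3864, 0.3366, 0.3425]
eef_rot: [[0.944, 0.331, -0.0], [0.331, -0.944, 0.002], [0.0, -0.002, -1.0]]
force: [1.1, 0.6, -0.2]
opening: 0.0855
```

```bash
python3 -c "
from h import *
go((0,-80,340))"
```

```text
now F [-83.1 309.7 342.5] t 0.98 force [ 1.1  0.6 -0.2] -> xyz [0.2835 1.2975 0.006 ] a [-0.002 -0.    -0.005] dist mm 398.4
```

Call:
{"method": "send_rows", "body": {"motion": [{"x": 0.03,"y": 0.13,"z": 0,"ax": 0,"ay": 0,"az": 0},{"x": 0.06,"y": 0.26,"z": 0,"ax": 0,"ay": 0,"az": 0},{"x": 0.09,"y": 0.39,"z": 0,"ax": 0,"ay": 0,"az": 0},{"x": 0.12,"y": 0.52,"z": 0,"ax": 0,"ay": 0,"az": 0},{"x": 0.15,"y": 0.66,"z": 0,"ax": 0,"ay": 0,"az": 0}]}}

```text
time: 1.4
tcp_pos: [0.4941, 0.1641, 0.3422]
eef_rot: [[0.944, 0.331, -0.0], [0.331, -0.944, 0.002], [0.0, -0.002, -1.0]]
force: [0.9, 0.5, -0.1]
opening: 0.0857
```

Call:
{"method": "send_rows", "body": {"motion": [{"x": 0.03,"y": 0.13,"z": 0,"ax": 0,"ay": 0,"az": 0},{"x": 0.06,"y": 0.26,"z": 0,"ax": 0,"ay": 0,"az": 0},{"x": 0.09,"y": 0.39,"z": 0,"ax": 0,"ay": 0,"az": 0},{"x": 0.12,"y": 0.52,"z": 0,"ax": 0,"ay": 0,"az": 0},{"x": 0.14,"y": 0.63,"z": 0,"ax": 0,"ay": 0,"az": 0}]}}

```text
time: 1.82
tcp_pos: [0.5973, -0.0029, 0.3416]
eef_rot: [[0.944, 0.33, -0.0], [0.33, -0.944, 0.002], [0.0, -0.002, -1.0]]
force: [0.4, 0.6, -0.0]
opening: 0.0852
```

```bash
python3 - <<'E'
from h import *
go((0,-80,340))
s=state();im=eyes.capture("wrist");np.save("s1.npy",s,allow_pickle=True);cv2.imwrite("pics/w1.png",im)
E
```

```text
now F [  1.8 -80.9 341.6] t 1.82 force [ 0.4  0.6 -0. ] -> xyz [-0.006  -0.0029  0.0055] a [-0.002 -0.    -0.005] dist mm 2.6
```

View pics/w1.png

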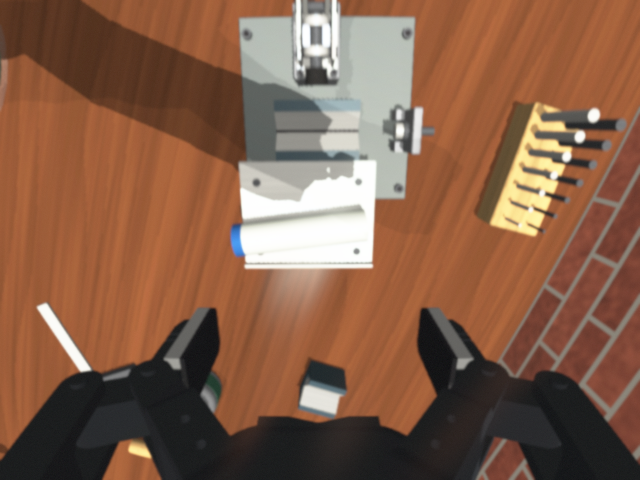

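```bash
python3 - <<'E'
import cv2
a=cv2.imread("pics/w1.png")[0:280,220:430];cv2.imwrite("pics/w1z.png",cv2.resize(a,None,fx=2.14,fy=2.14,interpolation=cv2.INTER_CUBIC))
a=cv2.imread("pics/w1.png")[150:280,225:385];cv2.imwrite("pics/w1y.png",cv2.resize(a,(720,585),interpolation=cv2.INTER_CUBIC))
E
```

```text
(no output)
```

View pics/w1y.png

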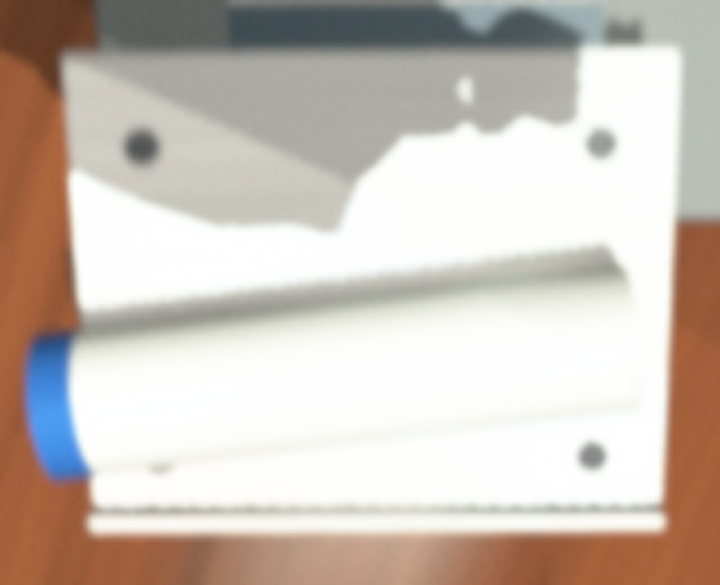

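View pics/w1z.png

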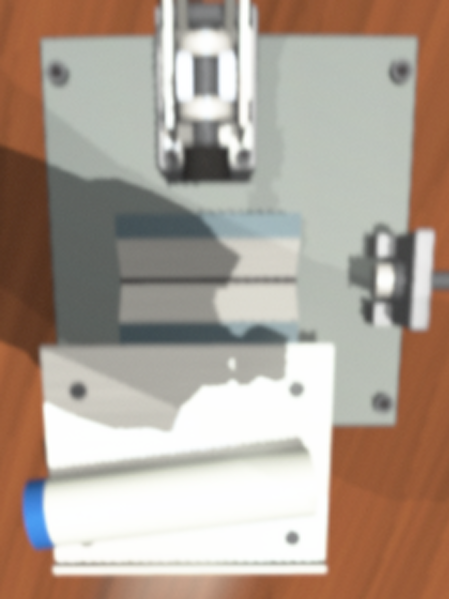

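```bash
python3 - <<'E'
from h import *
ci=eyes.camera_info("wrist");s=np.load("s1.npy",allow_pickle=True).item();R,o=wristpose(s,ci)
L=[(0,(42,39),(-95,135,12)),(0,(416,37),(120,135,12)),(0,(393,423),(120,-90,12)),(0,(116,213),(-50,35,57)),(0,(302,213),(50,35,57)),
(1,(62,52),(-95,-35,57)),(1,(681,48),(70,-35,57)),(1,(88,533),(-95,-169,65)),(1,(666,528),(70,-169,65)),(0,(120,281),(-50,0,35)),(0,(298,281),(50,0,35))]
def uv(k,z): return (225+z[0]/4.5-.4,150+z[1]/4.5-.4) if k else (220+z[0]/2.14-.25,z[1]/2.14-.25)
F=[np.array(l[2])/1000 for l in L];W=[onz(ci,uv(l[0],l[1]),l[2][2]/1000,R,o) for l in L]
th,t,r=fit2(F,W);print(th,t);print((r*1000).round(1).tolist())
json.dump([th,t.tolist()],open("fx.json","w"))
import h,importlib;importlib.reload(h)
# blue end via mask
im=cv2.imread("pics/w1.png");hs=cv2.cvtColor(im,cv2.COLOR_BGR2HSV)
m=cv2.inRange(hs,(95,120,60),(125,255,255));m[:150]=0;m[280:]=0;m[:,:220]=0;m[:,260:]=0
ys,xs=np.nonzero(m);print("blue",xs.min(),xs.max(),ys.min(),ys.max())
for n,p,z in [("blue c",uv(1,(45,405)),77),("blue left",uv(1,(27,398)),77),("plain end",uv(1,(637,345)),77),("low L",uv(1,(80,472)),77),("low R",uv(1,(640,408)),77),("up L",uv(1,(78,335)),77),("up R",uv(1,(625,275)),77)]:
    print(n,h.w2f(onz(ci,p,z/1000,R,o)).round(1))
E
```

```text
0.34270294210442626 [0.57058156 0.0720343 ]
[[2.2, -0.8], [-1.3, -1.7], [-2.9, 1.1], [0.6, 0.5], [0.5, -0.1], [-0.2, 0.7], [0.2, 0.8], [-0.5, -0.6], [0.6, 0.5], [-0.9, -0.3], [1.8, 0.0]]
blue 231 243 225 255
blue c [-102.  -126.9   77. ]
blue left [-106.8 -124.9   77. ]
plain end [  58.7 -110.9   77. ]
low L [ -93.8 -146.4   77. ]
low R [  60.1 -128.7   77. ]
up L [ -91.5 -107.3   77. ]
up R [ 54.8 -91.7  77. ]
```

```bash
python3 -c "
from h import *
go((-22,-182,200));go((-22,-182,64))"
```

```text
now F [ -0.6 -85.7 341.5] t 1.87 force [-3.7 -7.2 -3.1] -> xyz [-0.0676  0.3211  0.472 ] a [ 0.001  0.    -0.011] dist mm 172.5
now F [ -0.6 -85.7 341.5] t 1.87 force [-3.7 -7.2 -3.1] -> xyz [-0.0674  0.3205  0.9253] a [ 0.001  0.    -0.011] dist mm 294.5
```

Call:
{"method": "send_rows", "body": {"motion": [{"x": -0.02,"y": 0.1,"z": 0.08,"ax": 0,"ay": 0,"az": -0.011},{"x": -0.04,"y": 0.2,"z": 0.17,"ax": 0,"ay": 0,"az": -0.011},{"x": -0.067,"y": 0.32,"z": 0.26,"ax": 0,"ay": 0,"az": -0.011},{"x": -0.067,"y": 0.32,"z": 0.38,"ax": 0,"ay": 0,"az": -0.011},{"x": -0.067,"y": 0.32,"z": 0.48,"ax": 0,"ay": 0,"az": -0.011}]}}

```text
time: 2.28
tcp_pos: [0.6101, -0.1096, 0.1951]
eef_rot: [[0.943, 0.333, -0.001], [0.333, -0.943, -0.002], [-0.002, 0.002, -1.0]]
force: [0.8, -0.2, -1.8]
opening: 0.0849
```

```bash
python3 -c "
from h import *
go((-22,-182,64))"
```

```text
now F [ -23.8 -184.3  195.1] t 2.28 force [ 0.8 -0.2 -1.8] -> xyz [ 0.0067 -0.0087  0.4371] a [ 0.002  0.002 -0.004] dist mm 131.2
```

Call:
{"method": "send_rows", "body": {"motion": [{"x": 0.005,"y": -0.008,"z": 0.12,"ax": 0.002,"ay": 0.002,"az": -0.004},{"x": 0.005,"y": -0.008,"z": 0.23,"ax": 0.002,"ay": 0.002,"az": -0.004},{"x": 0.005,"y": -0.008,"z": 0.33,"ax": 0.002,"ay": 0.002,"az": -0.004},{"x": 0.006,"y": -0.008,"z": 0.4,"ax": 0.002,"ay": 0.002,"az": -0.004},{"x": 0.006,"y": -0.008,"z": 0.437,"ax": 0.002,"ay": 0.002,"az": -0.004}]}}

```text
time: 2.7
tcp_pos: [0.6095, -0.1067, 0.0611]
eef_rot: [[0.942, 0.336, -0.003], [0.336, -0.942, 0.001], [-0.003, -0.002, -1.0]]
force: [0.1, 0.4, -0.7]
opening: 0.0856
```

```bash
python3 - <<'E'
from h import *
im=eyes.capture("wrist");cv2.imwrite("pics/w2.png",im);go((-22,-150,62))
b=eyes.capture("top")[165:265,245:345];cv2.imwrite("pics/t2.png",cv2.resize(b,None,fx=6,fy=6,interpolation=cv2.INTER_CUBIC))
E
```

```text
now F [ -23.6 -181.3   60.5] t 2.75 force [-2.5  1.  -2.2] -> xyz [ 0.0055 -0.1044 -0.0048] a [-0.002  0.003  0.001] dist mm 31.4
```

View pics/w2.png

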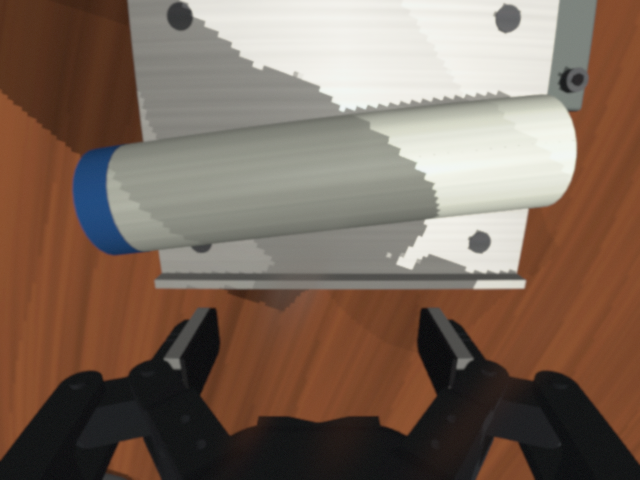

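View pics/t2.png

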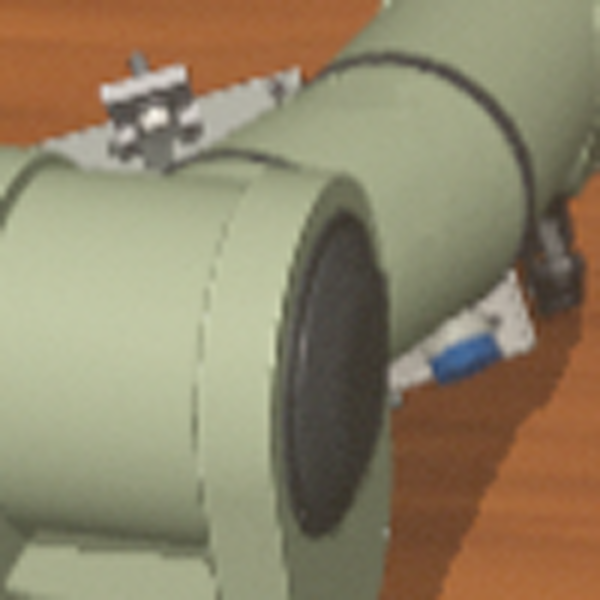

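Call:
{"method": "send_rows", "body": {"motion": [{"x": 0.005,"y": -0.02,"z": -0.003,"ax": 0,"ay": 0,"az": 0},{"x": 0.005,"y": -0.04,"z": -0.003,"ax": 0,"ay": 0,"az": 0},{"x": 0.005,"y": -0.06,"z": -0.003,"ax": 0,"ay": 0,"az": 0},{"x": 0.005,"y": -0.08,"z": -0.003,"ax": 0,"ay": 0,"az": 0},{"x": 0.005,"y": -0.1,"z": -0.003,"ax": 0,"ay": 0,"az": 0}]}}

```text
time: 3.22
tcp_pos: [0.6015, -0.0774, 0.0643]
eef_rot: [[0.942, 0.337, -0.001], [0.337, -0.942, 0.0], [-0.001, -0.001, -1.0]]
force: [0.9, -2.4, 1.9]
opening: 0.0856
```

Call:
{"method": "send_rows", "body": {"motion": [{"x": 0,"y": -0.018,"z": 0,"ax": 0,"ay": 0,"az": 0},{"x": 0,"y": -0.035,"z": 0,"ax": 0,"ay": 0,"az": 0},{"x": 0,"y": -0.05,"z": 0,"ax": 0,"ay": 0,"az": 0},{"x": 0,"y": -0.065,"z": 0,"ax": 0,"ay": 0,"az": 0},{"x": 0,"y": -0.08,"z": 0,"ax": 0,"ay": 0,"az": 0}]}}

```text
time: 3.63
tcp_pos: [0.5933, -0.0545, 0.0644]
eef_rot: [[0.942, 0.337, -0.001], [0.337, -0.942, 0.0], [-0.001, -0.001, -1.0]]
force: [0.2, -2.0, 1.1]
opening: 0.0853
```

```bash
python3 - <<'E'
from h import *
go((-22,-46,61))
im=eyes.capture("wrist");cv2.imwrite("pics/w3.png",im);go((-22,-46,61))
E
```

```text
now F [ -21.1 -126.8   64.4] t 3.63 force [ 0.2 -2.   1.1] -> xyz [-0.0026 -0.2693  0.0113] a [-0.     0.001  0.001] dist mm 80.9
now F [ -21.  -125.8   64.3] t 3.68 force [ 0.6  1.  -0.7] -> xyz [-0.0029 -0.2661  0.0112] a [-0.001  0.001  0.002] dist mm 79.9
```

View pics/w3.png

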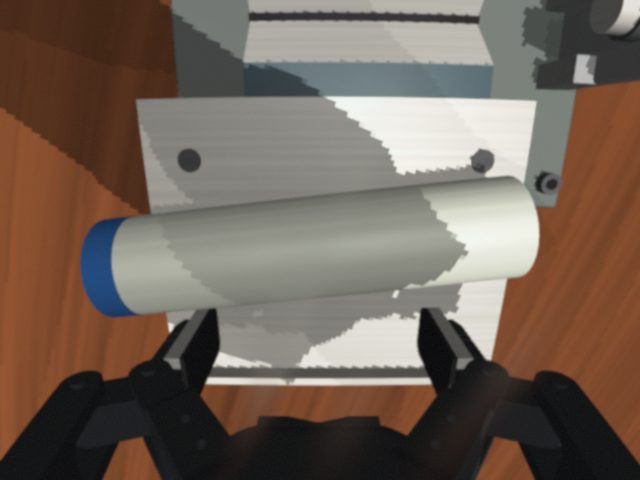

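Call:
{"method": "send_rows", "body": {"motion": [{"x": 0,"y": 0,"z": 0.014,"ax": 0,"ay": 0,"az": 0},{"x": 0,"y": -0.015,"z": 0.014,"ax": 0,"ay": 0,"az": 0},{"x": 0,"y": -0.03,"z": 0.014,"ax": 0,"ay": 0,"az": 0},{"x": 0,"y": -0.045,"z": 0.014,"ax": 0,"ay": 0,"az": 0},{"x": 0,"y": -0.06,"z": 0.014,"ax": 0,"ay": 0,"az": 0}]}}

```text
time: 4.1
tcp_pos: [0.5868, -0.0362, 0.0601]
eef_rot: [[0.941, 0.338, -0.001], [0.338, -0.941, 0.001], [-0.001, -0.001, -1.0]]
force: [-0.8, -1.0, 0.7]
opening: 0.0853
```

```bash
python3 - <<'E'
from h import *
go((-22,-46,61))
im=eyes.capture("wrist");cv2.imwrite("pics/w4.png",im);go((-22,-46,61))
E
```

```text
now F [ -21.1 -107.4   60.1] t 4.1 force [-0.8 -1.   0.7] -> xyz [-0.0028 -0.2046 -0.0028] a [-0.001  0.001  0.002] dist mm 61.4
now F [ -20.9 -106.3   60. ] t 4.15 force [0.6 1.3 0.1] -> xyz [-0.0032 -0.2009 -0.0029] a [-0.002  0.001  0.002] dist mm 60.3
```

View pics/w4.png

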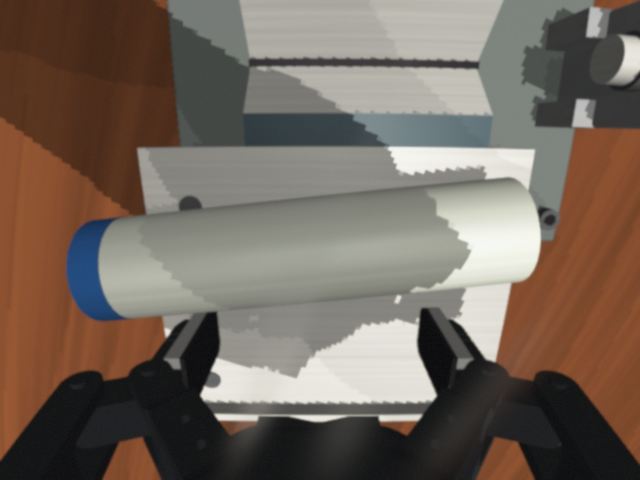

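Call:
{"method": "send_rows", "body": {"motion": [{"x": 0,"y": -0.017,"z": 0,"ax": 0,"ay": 0,"az": 0},{"x": 0,"y": -0.034,"z": 0,"ax": 0,"ay": 0,"az": 0},{"x": 0,"y": -0.05,"z": 0,"ax": 0,"ay": 0,"az": 0},{"x": 0,"y": -0.066,"z": 0,"ax": 0,"ay": 0,"az": 0},{"x": 0,"y": -0.083,"z": 0,"ax": 0,"ay": 0,"az": 0}]}}

```text
time: 4.57
tcp_pos: [0.5781, -0.0112, 0.0601]
eef_rot: [[0.941, 0.338, -0.001], [0.338, -0.941, 0.001], [-0.001, -0.002, -1.0]]
force: [0.4, -0.0, -0.0]
opening: 0.0855
```

```bash
python3 - <<'E'
from h import *
im=eyes.capture("wrist");cv2.imwrite("pics/w5.png",im);go((-22,-46,61))
E
```

```text
now F [-20.9 -79.7  60. ] t 4.62 force [-0.5  1.5  0.1] -> xyz [-0.0034 -0.1124 -0.003 ] a [-0.002  0.001  0.003] dist mm 33.7
```

View pics/w5.png

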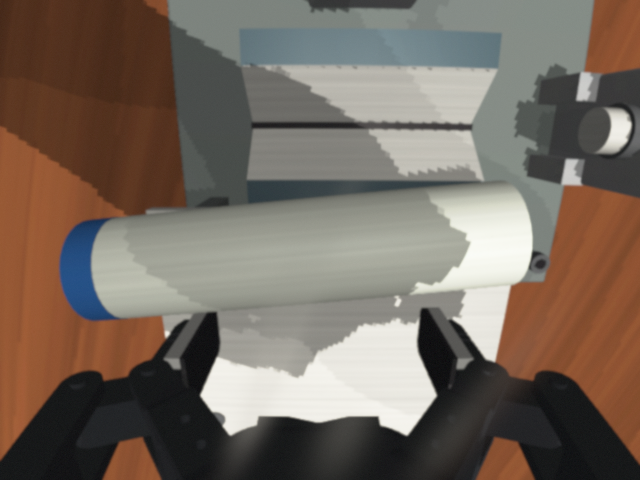

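Call:
{"method": "send_rows", "body": {"motion": [{"x": 0,"y": -0.015,"z": 0,"ax": 0,"ay": 0,"az": 0},{"x": 0,"y": -0.03,"z": 0,"ax": 0,"ay": 0,"az": 0},{"x": 0,"y": -0.045,"z": 0,"ax": 0,"ay": 0,"az": 0},{"x": 0,"y": -0.06,"z": 0,"ax": 0,"ay": 0,"az": 0},{"x": 0,"y": -0.075,"z": 0,"ax": 0,"ay": 0,"az": 0}]}}

```text
time: 5.03
tcp_pos: [0.5699, 0.0115, 0.0601]
eef_rot: [[0.941, 0.339, -0.002], [0.339, -0.941, 0.002], [-0.001, -0.002, -1.0]]
force: [-0.0, -0.8, -0.1]
opening: 0.0854
```

```bash
python3 - <<'E'
from h import *
im=eyes.capture("wrist");cv2.imwrite("pics/w6.png",im);go((-22,-46,61))
E
```

```text
now F [-20.8 -55.8  60. ] t 5.08 force [ 0.1  1.7 -0.9] -> xyz [-0.0039 -0.0325 -0.0031] a [-0.003  0.001  0.004] dist mm 9.9
```

View pics/w6.png

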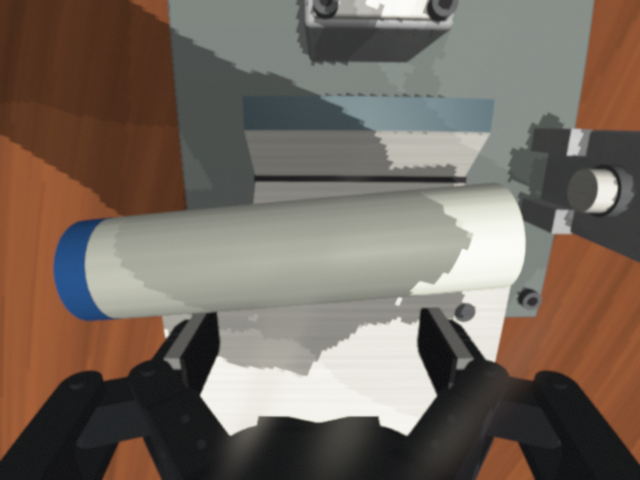

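Call:
{"method": "send_rows", "body": {"motion": [{"x": 0,"y": 0,"z": 0,"ax": 0.1,"ay": 0,"az": 0},{"x": 0,"y": 0,"z": 0,"ax": 0.2,"ay": 0,"az": 0},{"x": 0,"y": -0.015,"z": 0,"ax": 0.2,"ay": 0,"az": 0},{"x": 0,"y": -0.03,"z": 0,"ax": 0.2,"ay": 0,"az": 0},{"x": 0,"y": -0.045,"z": 0,"ax": 0.2,"ay": 0,"az": 0}]}}

```text
time: 5.5
tcp_pos: [0.5649, 0.0252, 0.0599]
eef_rot: [[0.941, 0.331, -0.073], [0.339, -0.92, 0.198], [-0.002, -0.211, -0.978]]
force: [-0.7, 0.2, 0.0]
opening: 0.0858
```

```bash
python3 - <<'E'
from h import *
im=eyes.capture("wrist");cv2.imwrite("pics/w7.png",im);go((-22,-46,61))
E
```

```text
now F [-20.8 -40.2  60. ] t 5.55 force [0.4 1.6 0.6] -> xyz [-0.004   0.0181 -0.0075] a [-0.203  0.002  0.005] dist mm 6.0
```

View pics/w7.png

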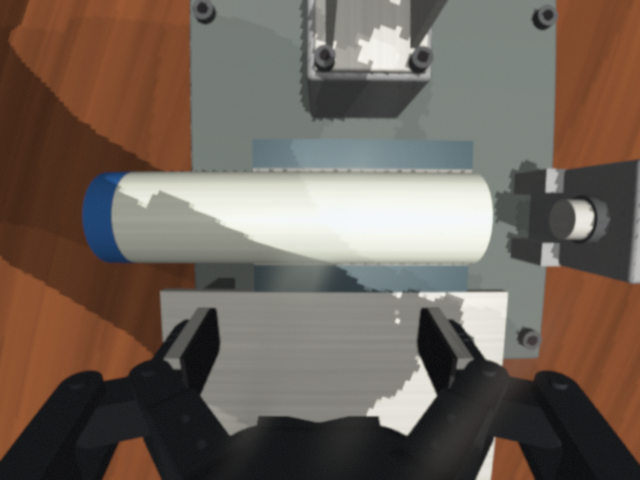

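```bash
python3 - <<'E'
from h import *
go((-25,-75,75));go((-135,-75,140))
E
```

```text
now F [-20.8 -40.2  60. ] t 5.55 force [0.4 1.6 0.6] -> xyz [-0.0147  0.1027 -0.0735] a [-0.203  0.002  0.005] dist mm 38.1
now F [-20.8 -40.2  60. ] t 5.55 force [0.4 1.6 0.6] -> xyz [-0.3817  0.0549 -0.2842] a [-0.203  0.002  0.005] dist mm 143.7
```

Call:
{"method": "send_rows", "body": {"motion": [{"x": -0.005,"y": 0.06,"z": -0.04,"ax": -0.05,"ay": 0,"az": 0},{"x": -0.015,"y": 0.1,"z": -0.08,"ax": -0.1,"ay": 0,"az": 0},{"x": -0.1,"y": 0.1,"z": -0.15,"ax": -0.15,"ay": 0,"az": 0},{"x": -0.2,"y": 0.08,"z": -0.22,"ax": -0.2,"ay": 0,"az": 0.005},{"x": -0.3,"y": 0.06,"z": -0.284,"ax": -0.203,"ay": 0,"az": 0.005}], "gripper": 1, "squeeze": 30}}

```text
time: 5.97
tcp_pos: [0.4907, -0.0347, 0.14]
eef_rot: [[0.94, 0.341, -0.002], [0.341, -0.94, -0.003], [-0.003, 0.002, -1.0]]
force: [0.7, 0.5, 0.9]
opening: 0.0258
```

```bash
python3 - <<'E'
from h import *
im=eyes.capture("wrist");s=state();go((-138,0,130));go((-138,0,50));cv2.imwrite("pics/w8.png",im)
E
```

```text
now F [-115.7  -74.6  143. ] t 6.02 force [ 1.4 -5.6  6.4] -> xyz [-0.0738 -0.2487  0.0435] a [0.    0.002 0.002] dist mm 78.9
now F [-115.7  -74.6  143. ] t 6.02 force [ 1.4 -5.6  6.4] -> xyz [-0.0731 -0.2488  0.3102] a [0.    0.002 0.002] dist mm 121.3
```

View pics/w8.png

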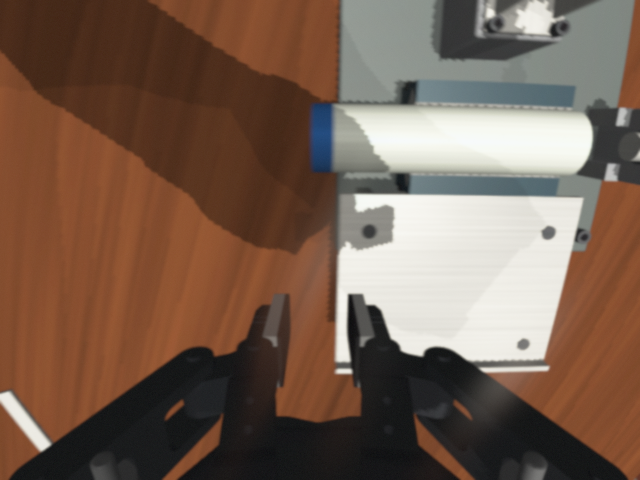

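```bash
python3 - <<'E'
from h import *
ci=eyes.camera_info("wrist")
R=np.array([[0.94,0.341,-0.002],[0.341,-0.94,-0.003],[-0.003,0.002,-1]])
s=dict(eef_rot=R,tcp_pos=np.array([0.4907,-0.0347,0.14]))
R,o=wristpose(s,ci)
print(w2f(s["tcp_pos"]))
for p in [(311,137),(593,140)]: print(w2f(onz(ci,p,.063,R,o)))
E
```

```text
[-111.10279974  -73.68475184  140.        ]
[-115.32733306    2.12142749   63.        ]
[62.08076583  4.22377414 63.        ]
```

Call:
{"method": "send_rows", "body": {"motion": [{"x": -0.05,"y": -0.1,"z": 0.02,"ax": 0,"ay": 0,"az": 0},{"x": -0.11,"y": -0.21,"z": 0.05,"ax": 0,"ay": 0,"az": 0},{"x": -0.11,"y": -0.25,"z": 0.13,"ax": 0,"ay": 0,"az": 0},{"x": -0.11,"y": -0.25,"z": 0.23,"ax": 0,"ay": 0,"az": 0},{"x": -0.11,"y": -0.25,"z": 0.31,"ax": 0,"ay": 0,"az": 0}]}}

```text
time: 6.43
tcp_pos: [0.4296, 0.0248, 0.0492]
eef_rot: [[0.939, 0.343, -0.001], [0.343, -0.939, -0.001], [-0.001, 0.0, -1.0]]
force: [1.5, -0.6, -0.4]
opening: -0.0
```

```bash
python3 - <<'E'
from h import *
im=eyes.capture("wrist");s=state();go((-84.5,0,50));cv2.imwrite("pics/w9.png",im);print(s["opening"])
E
```

```text
now F [-150.2    2.6   46. ] t 6.48 force [-5.8  0.6 -4.7] -> xyz [ 0.2189  0.0102 -0.0147] a [0.    0.005 0.006] dist mm 65.9
5.344323980005086e-05
```

View pics/w9.png

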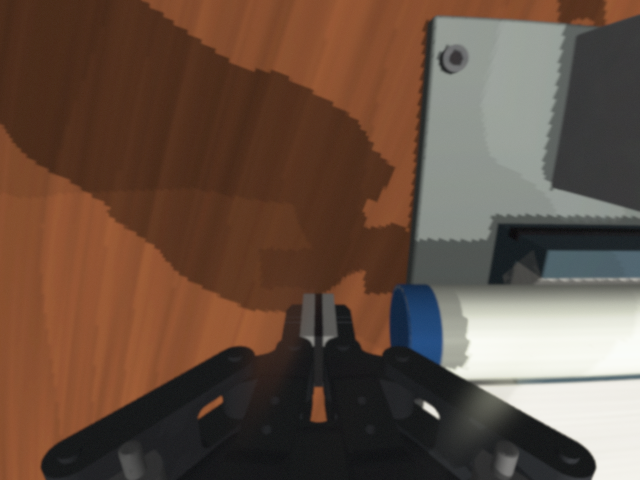

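Call:
{"method": "send_rows", "body": {"motion": [{"x": 0.02,"y": 0.009,"z": -0.035,"ax": 0,"ay": 0.005,"az": 0.006},{"x": 0.035,"y": 0.009,"z": -0.035,"ax": 0,"ay": 0.005,"az": 0.006},{"x": 0.05,"y": 0.009,"z": -0.035,"ax": 0,"ay": 0.005,"az": 0.006},{"x": 0.065,"y": 0.009,"z": -0.035,"ax": 0,"ay": 0.005,"az": 0.006},{"x": 0.08,"y": 0.009,"z": -0.035,"ax": 0,"ay": 0.005,"az": 0.006}]}}

```text
time: 6.9
tcp_pos: [0.4526, 0.0301, 0.0573]
eef_rot: [[0.942, 0.337, 0.001], [0.337, -0.942, 0.0], [0.001, 0.0, -1.0]]
force: [-3.9, -2.5, 2.0]
opening: -0.0001
```

```bash
python3 - <<'E'
from h import *
go((-84.5,0,57))
E
```

```text
now F [-1.252e+02  1.000e-01  5.730e+01] t 6.9 force [-3.9 -2.5  2. ] -> xyz [0.1357 0.0006 0.0012] a [ 0.    -0.001  0.001] dist mm 40.7
```

Call:
{"method": "send_rows", "body": {"motion": [{"x": 0.018,"y": 0,"z": 0,"ax": 0,"ay": 0,"az": 0},{"x": 0.035,"y": 0,"z": 0,"ax": 0,"ay": 0,"az": 0},{"x": 0.05,"y": 0,"z": 0,"ax": 0,"ay": 0,"az": 0},{"x": 0.065,"y": 0,"z": 0,"ax": 0,"ay": 0,"az": 0},{"x": 0.08,"y": 0,"z": 0,"ax": 0,"ay": 0,"az": 0}]}}

```text
time: 7.32
tcp_pos: [0.4754, 0.0382, 0.0573]
eef_rot: [[0.942, 0.337, 0.0], [0.337, -0.942, 0.0], [0.0, 0.0, -1.0]]
force: [-4.7, -2.1, 3.2]
opening: 0.0004
```

```bash
python3 - <<'E'
from h import *
im=eyes.capture("wrist");go((-84.5,0,57));cv2.imwrite("pics/w10.png",im)
E
```

```text
now F [-99.9   0.2  57.3] t 7.37 force [-0.2 -0.1  0.1] -> xyz [0.0515 0.0007 0.0012] a [ 0.    -0.001  0.001] dist mm 15.4
```

View pics/w10.png

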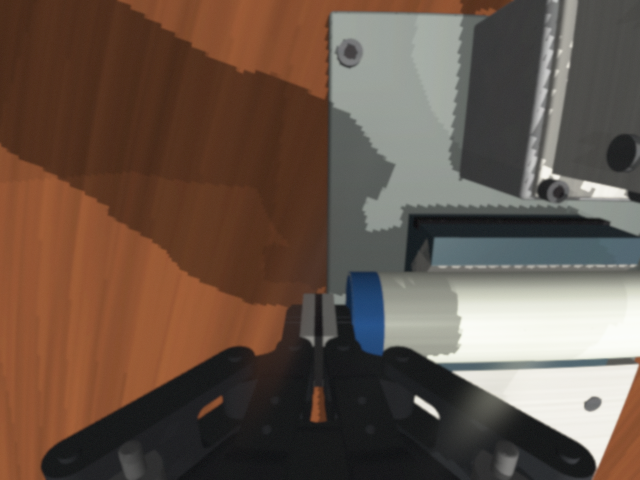

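Call:
{"method": "send_rows", "body": {"motion": [{"x": 0.01,"y": 0,"z": 0,"ax": 0,"ay": 0,"az": 0},{"x": 0.018,"y": 0,"z": 0,"ax": 0,"ay": 0,"az": 0},{"x": 0.026,"y": 0,"z": 0,"ax": 0,"ay": 0,"az": 0},{"x": 0.034,"y": 0,"z": 0,"ax": 0,"ay": 0,"az": 0},{"x": 0.04,"y": 0,"z": 0,"ax": 0,"ay": 0,"az": 0}]}}

```text
time: 7.78
tcp_pos: [0.4879, 0.0428, 0.0573]
eef_rot: [[0.941, 0.337, 0.002], [0.337, -0.941, 0.0], [0.001, 0.0, -1.0]]
force: [-2.3, -0.2, 1.0]
opening: 0.0001
```

Call:
{"method": "send_rows", "body": {"motion": [{"x": 0.005,"y": 0,"z": 0,"ax": 0,"ay": 0,"az": 0},{"x": 0.009,"y": 0,"z": 0,"ax": 0,"ay": 0,"az": 0}]}}

```text
time: 7.95
tcp_pos: [0.4906, 0.0437, 0.0573]
eef_rot: [[0.941, 0.337, 0.001], [0.337, -0.941, 0.0], [0.001, 0.0, -1.0]]
force: [-2.0, -1.2, 0.9]
opening: 0.0002
```

Call:
{"method": "send_rows", "body": {"motion": [{"x": 0.004,"y": 0,"z": 0,"ax": 0,"ay": 0,"az": 0},{"x": 0.006,"y": 0,"z": 0,"ax": 0,"ay": 0,"az": 0}]}}

```text
time: 8.12
tcp_pos: [0.4908, 0.0438, 0.0572]
eef_rot: [[0.942, 0.337, -0.002], [0.337, -0.942, -0.0], [-0.002, -0.0, -1.0]]
force: [-14.0, -4.7, 11.6]
opening: -0.0
```

```bash
python3 - <<'E'
from h import *
go((-84.5,0,57))
E
```

```text
now F [-84.6   0.2  57.2] t 8.12 force [-14.   -4.7  11.6] -> xyz [0.0003 0.0007 0.0005] a [-0.     0.002  0.001] dist mm 0.3
```

Call:
{"method": "send_rows", "body": {"motion": [{"x": -0.03,"y": 0,"z": 0,"ax": 0,"ay": 0,"az": 0},{"x": -0.1,"y": 0,"z": -0.02,"ax": 0,"ay": 0,"az": 0},{"x": -0.16,"y": 0.05,"z": -0.13,"ax": 0,"ay": 0,"az": 0},{"x": -0.16,"y": 0.12,"z": -0.25,"ax": 0,"ay": 0,"az": 0},{"x": -0.1,"y": 0.2,"z": -0.35,"ax": 0,"ay": 0,"az": 0}]}}

```text
time: 8.53
tcp_pos: [0.4797, -0.024, 0.1636]
eef_rot: [[0.942, 0.336, -0.003], [0.336, -0.942, -0.0], [-0.003, -0.001, -1.0]]
force: [2.4, -0.1, -0.2]
opening: -0.0003
```

Call:
{"method": "send_rows", "body": {"motion": [{"x": 0.1,"y": 0.05,"z": -0.09,"ax": 0,"ay": 0,"az": 0},{"x": 0.2,"y": 0.1,"z": -0.18,"ax": 0,"ay": 0,"az": 0},{"x": 0.3,"y": 0.1,"z": -0.27,"ax": 0,"ay": 0,"az": 0},{"x": 0.36,"y": 0.1,"z": -0.34,"ax": 0,"ay": 0,"az": 0},{"x": 0.36,"y": 0.1,"z": -0.34,"ax": 0,"ay": 0,"az": 0}]}}

```text
time: 8.95
tcp_pos: [0.5962, -0.0146, 0.2689]
eef_rot: [[0.941, 0.337, 0.004], [0.337, -0.941, 0.001], [0.004, 0.001, -1.0]]
force: [0.4, 0.2, -0.9]
opening: -0.0002
```

```bash
python3 - <<'E'
from h import *
s=state();np.save("s11.npy",s,allow_pickle=True);go((0,-80,300));im=eyes.capture("wrist");cv2.imwrite("pics/w11.png",im)
E
```

```text
now F [ -5.  -90.1 268.9] t 8.95 force [ 0.4  0.2 -0.9] -> xyz [ 0.0171 -0.0337 -0.1035] a [ 0.001 -0.003  0.001] dist mm 33.1
```

View pics/w11.png

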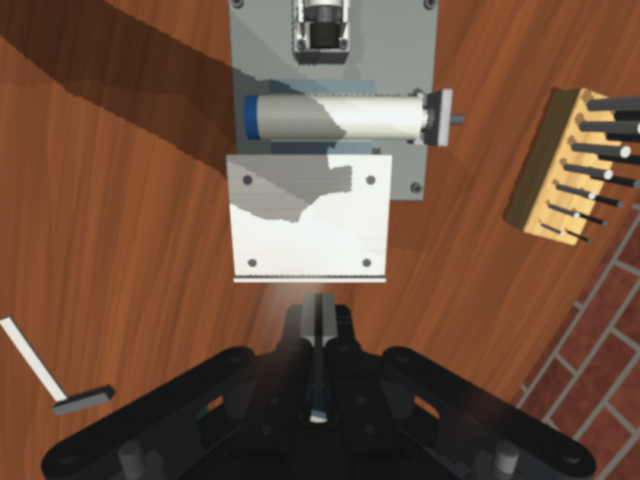

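```bash
python3 - <<'E'
from h import *
im=cv2.imread("pics/w11.png");cv2.imwrite("pics/w11z.png",cv2.resize(im[80:160,380:480],None,fx=6,fy=6,interpolation=cv2.INTER_CUBIC))
ci=eyes.camera_info("wrist");R,o=wristpose(np.load("s11.npy",allow_pickle=True).item(),ci)
hs=cv2.cvtColor(im,cv2.COLOR_BGR2HSV);m=cv2.inRange(hs,(95,150,40),(125,255,255));m[:80]=0;m[160:]=0;m[:,:230]=0;m[:,300:]=0
ys,xs=np.nonzero(m);print(xs.min(),xs.max(),ys.min(),ys.max())
yc=(ys.min()+ys.max())/2
for z in (.063,.075,.083): print(w2f(onz(ci,(xs.min()-.5,yc),z,R,o)))
go((0,60,300))
E
```

```text
244 258 96 138
[-74.45748721   1.76813793  63.        ]
[-72.05726628   1.3697546   75.        ]
[-70.457119     1.10416572  83.        ]
now F [ -7.5 -90.1 266.7] t 9.0 force [-0.6 -0.5 -1.3] -> xyz [ 0.0253 -0.5003 -0.1109] a [-0.    -0.     0.001] dist mm 153.9
```

View pics/w11z.png

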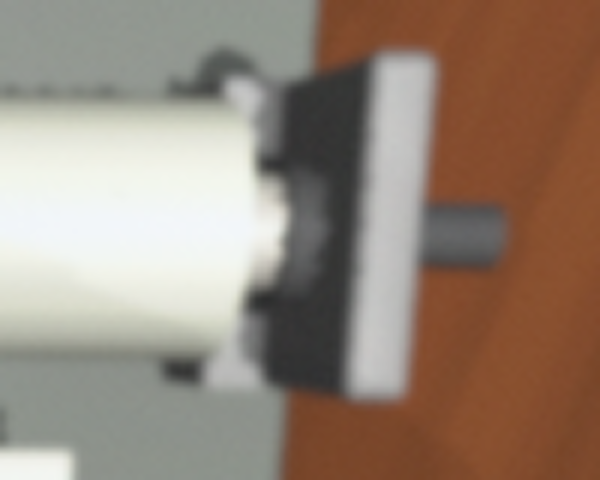

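Call:
{"method": "send_rows", "body": {"motion": [{"x": 0.01,"y": -0.08,"z": -0.1,"ax": 0,"ay": 0,"az": 0},{"x": 0.02,"y": -0.2,"z": -0.12,"ax": 0,"ay": 0,"az": 0},{"x": 0.025,"y": -0.33,"z": -0.12,"ax": 0,"ay": 0,"az": 0},{"x": 0.025,"y": -0.46,"z": -0.12,"ax": 0,"ay": 0,"az": 0},{"x": 0.025,"y": -0.58,"z": -0.12,"ax": 0,"ay": 0,"az": 0}]}}

```text
time: 9.42
tcp_pos: [0.5406, 0.1526, 0.3021]
eef_rot: [[0.942, 0.337, -0.0], [0.337, -0.942, 0.001], [0.0, -0.001, -1.0]]
force: [0.4, -0.1, -0.1]
opening: -0.0004
```

```bash
python3 - <<'E'
from h import *
s=state();np.save("s12.npy",s,allow_pickle=True);im=eyes.capture("wrist");cv2.imwrite("pics/w12.png",im);go((0,118,300));cv2.imwrite("pics/s12.png",cv2.resize(eyes.capture("side")[150:400,180:480],None,fx=2.4,fy=2.4))
E
```

```text
now F [ -0.8  93.6 301.7] t 9.47 force [-0.5 10.9  1.1] -> xyz [ 0.0033 -0.0814  0.006 ] a [-0.004  0.001  0.008] dist mm 24.5
```

View pics/w12.png

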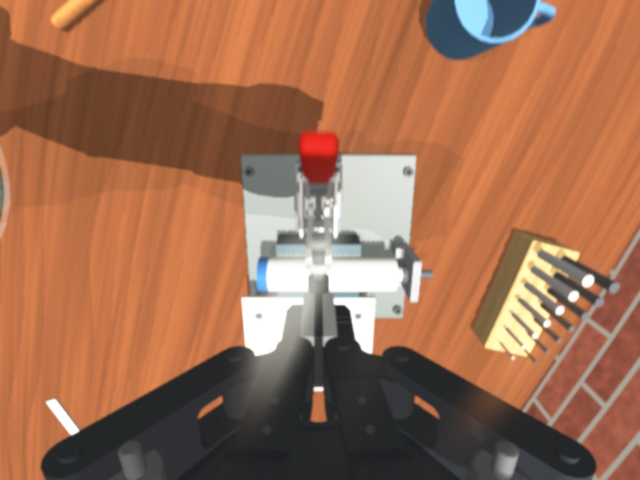

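View pics/s12.png

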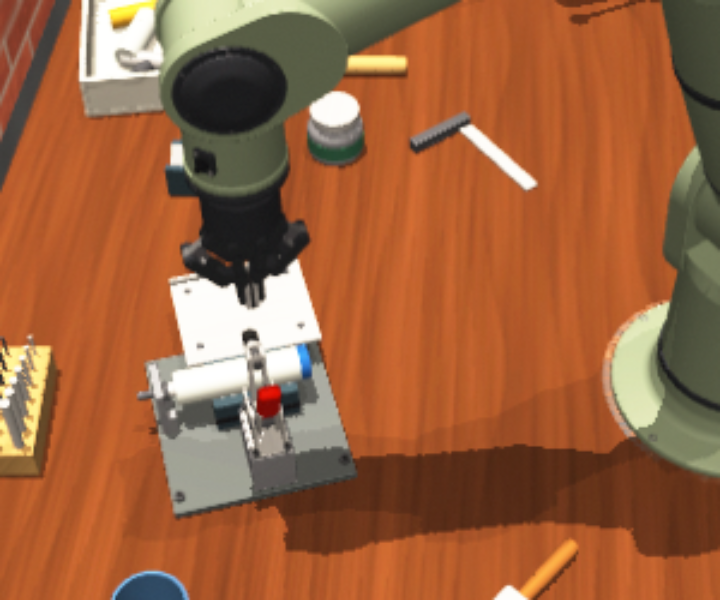

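```bash
python3 - <<'E'
from h import *
ci=eyes.camera_info("wrist");R,o=wristpose(np.load("s12.npy",allow_pickle=True).item(),ci)
a=1.2
for s,n in [(46,8),(46,-8),(124,8),(124,-8)]:
    p=(0,112+s*np.cos(a)-n*np.sin(a),119+s*np.sin(a)+n*np.cos(a));print(s,n,np.round(p,1),proj(ci,f2w(p),R,o).round(1))
im=cv2.imread("pics/w12.png");m=cv2.inRange(im,(0,0,130),(60,60,255));ys,xs=np.nonzero(m[:250,280:360]);print(xs.min()+280,xs.max()+280,ys.min(),ys.max())
go((0,118,240));go((0,118,205))
E
```

```text
46 8 [  0.  121.2 164.8] [318.7 188.1]
46 -8 [  0.  136.1 159. ] [318.7 168.5]
124 8 [  0.  149.5 237.5] [319.  159.6]
124 -8 [  0.  164.4 231.7] [319.  132.9]
298 337 131 180
now F [ -0.7  90.1 301.8] t 9.52 force [ 0.8 -0.4 -0. ] -> xyz [ 0.0033 -0.0923  0.2061] a [-0.002  0.001  0.008] dist mm 67.8
now F [ -0.7  90.1 301.8] t 9.52 force [ 0.8 -0.4 -0. ] -> xyz [ 0.0034 -0.092   0.3228] a [-0.002  0.001  0.008] dist mm 100.7
```

Call:
{"method": "send_rows", "body": {"motion": [{"x": 0.003,"y": -0.08,"z": 0.05,"ax": 0,"ay": 0,"az": 0.008},{"x": 0.003,"y": -0.09,"z": 0.15,"ax": 0,"ay": 0,"az": 0.008},{"x": 0.003,"y": -0.09,"z": 0.25,"ax": 0,"ay": 0,"az": 0.008},{"x": 0.003,"y": -0.09,"z": 0.32,"ax": 0,"ay": 0,"az": 0.008},{"x": 0.003,"y": -0.09,"z": 0.32,"ax": 0,"ay": 0,"az": 0.008}]}}

```text
time: 9.93
tcp_pos: [0.5285, 0.1815, 0.2017]
eef_rot: [[0.942, 0.336, -0.007], [0.336, -0.942, -0.001], [-0.007, -0.002, -1.0]]
force: [0.4, -0.6, -0.8]
opening: 0.0003
```

```bash
python3 - <<'E'
from h import *
go((0,118,205))
s=state();A=s["eef_rot"]
for q in np.arange(0,1.25,.1):
    a=1.2-q;p=np.array((0,112+95*np.cos(a)-8*np.sin(a)-11,119+95*np.sin(a)+8*np.cos(a)))
    print(round(q,2),p.round(1),(A.T@(f2w(p)-s["tcp_pos"])/.3).round(3))
E
```

```text
now F [ -2.8 117.2 201.7] t 9.93 force [ 0.4 -0.6 -0.8] -> xyz [ 0.0094 -0.0027 -0.011 ] a [-0.002  0.007 -0.   ] dist mm 4.4
0.0 [  0.  128.  210.4] [ 0.009 -0.036 -0.029]
0.1 [  0.  137.  207.3] [ 0.009 -0.066 -0.019]
0.2 [  0.  145.6 203.3] [ 0.009 -0.095 -0.005]
0.3 [  0.  153.8 198.4] [ 0.01  -0.122  0.011]
0.4 [  0.  161.4 192.7] [ 0.01  -0.147  0.03 ]
0.5 [  0.  168.5 186.3] [ 0.01  -0.171  0.052]
0.6 [  0.  174.9 179.2] [ 0.01  -0.192  0.075]
0.7 [  0.  180.5 171.6] [ 0.01  -0.211  0.101]
0.8 [  0.  185.4 163.4] [ 0.01  -0.227  0.128]
0.9 [  0.  189.4 154.7] [ 0.011 -0.24   0.157]
1.0 [  0.  192.5 145.7] [ 0.011 -0.251  0.187]
1.1 [  0.  194.7 136.4] [ 0.011 -0.258  0.218]
1.2 [  0. 196. 127.] [ 0.011 -0.262  0.249]
```

Call:
{"method": "send_rows", "body": {"motion": [{"x": 0.009,"y": -0.036,"z": -0.02,"ax": 0,"ay": 0.007,"az": 0},{"x": 0.009,"y": -0.066,"z": -0.018,"ax": 0,"ay": 0.007,"az": 0},{"x": 0.009,"y": -0.095,"z": -0.005,"ax": 0,"ay": 0.007,"az": 0},{"x": 0.009,"y": -0.122,"z": 0.011,"ax": 0,"ay": 0.007,"az": 0},{"x": 0.009,"y": -0.147,"z": 0.03,"ax": 0,"ay": 0.007,"az": 0}]}}

```text
time: 10.35
tcp_pos: [0.5162, 0.2255, 0.1934]
eef_rot: [[0.942, 0.337, 0.001], [0.337, -0.942, 0.003], [0.002, -0.003, -1.0]]
force: [1.5, -0.2, 3.8]
opening: -0.0001
```

```bash
cat > hp.py <<'E'
from h import *
go((0,118,205))
s=state();A=s["eef_rot"]
for q in list(np.arange(0.2,1.21,.1))+[1.25,1.3]:
    a=1.2-q;p=np.array((0,112+95*np.cos(a)-8*np.sin(a)-11,119+95*np.sin(a)+8*np.cos(a)))
    print(round(q,2),p.round(1),(A.T@(f2w(p)-s["tcp_pos"])/.3).round(3))
E
python3 - <<'E'
import hp
from h import *
im=eyes.capture("wrist");cv2.imwrite("pics/w13.png",im)
E
```

```text
now F [  0.3 162.8 193.4] t 10.35 force [ 1.5 -0.2  3.8] -> xyz [-0.0011  0.1492 -0.0391] a [-0.002 -0.002  0.001] dist mm 46.3
0.2 [  0.  145.6 203.3] [-0.001  0.057 -0.033]
0.3 [  0.  153.8 198.4] [-0.001  0.03  -0.017]
0.4 [  0.  161.4 192.7] [-0.001  0.004  0.002]
0.5 [  0.  168.5 186.3] [-0.001 -0.019  0.024]
0.6 [  0.  174.9 179.2] [-0.001 -0.04   0.047]
0.7 [  0.  180.5 171.6] [-0.001 -0.059  0.073]
0.8 [  0.  185.4 163.4] [-0.001 -0.075  0.1  ]
0.9 [  0.  189.4 154.7] [-0.001 -0.088  0.129]
1.0 [  0.  192.5 145.7] [-0.001 -0.099  0.159]
1.1 [  0.  194.7 136.4] [-0.002 -0.106  0.19 ]
1.2 [  0. 196. 127.] [-0.002 -0.11   0.222]
1.25 [  0.  196.3 122.2] [-0.002 -0.111  0.237]
1.3 [  0.  196.3 117.5] [-0.002 -0.111  0.253]
```

View pics/w13.png

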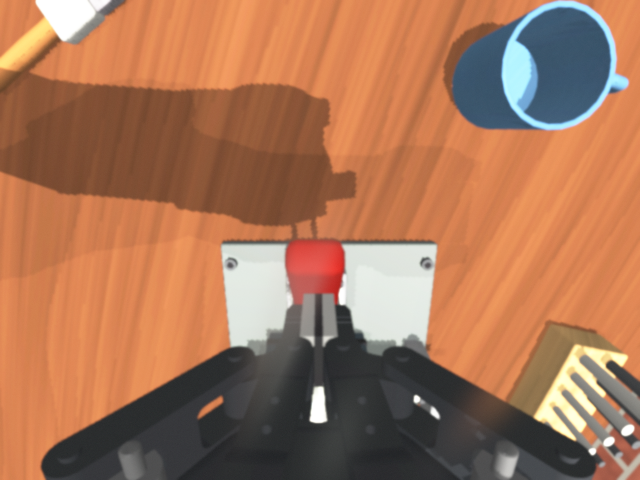

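Call:
{"method": "send_rows", "body": {"motion": [{"x": -0.001,"y": -0.019,"z": 0.024,"ax": 0,"ay": 0,"az": 0},{"x": -0.001,"y": -0.04,"z": 0.047,"ax": 0,"ay": 0,"az": 0},{"x": -0.001,"y": -0.059,"z": 0.073,"ax": 0,"ay": 0,"az": 0},{"x": -0.001,"y": -0.075,"z": 0.1,"ax": 0,"ay": 0,"az": 0},{"x": -0.001,"y": -0.088,"z": 0.129,"ax": 0,"ay": 0,"az": 0}]}}

```text
time: 10.82
tcp_pos: [0.5055, 0.2521, 0.1524]
eef_rot: [[0.941, 0.338, -0.001], [0.338, -0.941, 0.003], [0.0, -0.003, -1.0]]
force: [-0.8, 0.6, 2.7]
opening: 0.0002
```

```bash
python3 - <<'E'
import hp
E
```

```text
now F [ -0.8 191.5 152.4] t 10.82 force [-0.8  0.6  2.7] -> xyz [ 0.002   0.2444 -0.1762] a [-0.003 -0.     0.002] dist mm 90.4
0.2 [  0.  145.6 203.3] [ 0.002  0.152 -0.17 ]
0.3 [  0.  153.8 198.4] [ 0.002  0.125 -0.154]
0.4 [  0.  161.4 192.7] [ 0.002  0.1   -0.135]
0.5 [  0.  168.5 186.3] [ 0.002  0.076 -0.113]
0.6 [  0.  174.9 179.2] [ 0.002  0.055 -0.09 ]
0.7 [  0.  180.5 171.6] [ 0.002  0.036 -0.064]
0.8 [  0.  185.4 163.4] [ 0.003  0.02  -0.037]
0.9 [  0.  189.4 154.7] [ 0.003  0.007 -0.008]
1.0 [  0.  192.5 145.7] [ 0.003 -0.003  0.022]
1.1 [  0.  194.7 136.4] [ 0.003 -0.011  0.053]
1.2 [  0. 196. 127.] [ 0.003 -0.015  0.085]
1.25 [  0.  196.3 122.2] [ 0.003 -0.016  0.1  ]
1.3 [  0.  196.3 117.5] [ 0.003 -0.016  0.116]
```

Press on gently to z≈130, then in small steps.

Call:
{"method": "send_rows", "body": {"motion": [{"x": 0.002,"y": -0.002,"z": 0.02,"ax": 0,"ay": 0,"az": 0},{"x": 0.002,"y": -0.007,"z": 0.04,"ax": 0,"ay": 0,"az": 0},{"x": 0.002,"y": -0.01,"z": 0.055,"ax": 0,"ay": 0,"az": 0},{"x": 0.002,"y": -0.012,"z": 0.066,"ax": 0,"ay": 0,"az": 0},{"x": 0.002,"y": -0.014,"z": 0.076,"ax": 0,"ay": 0,"az": 0}]}}

```text
time: 11.23
tcp_pos: [0.5047, 0.2561, 0.1292]
eef_rot: [[0.941, 0.338, -0.001], [0.338, -0.941, 0.003], [0.0, -0.003, -1.0]]
force: [-1.7, -0.4, 1.7]
opening: -0.0003
```

Call:
{"method": "send_rows", "body": {"motion": [{"x": 0,"y": 0,"z": 0.006,"ax": 0,"ay": 0,"az": 0},{"x": 0,"y": 0,"z": 0.01,"ax": 0,"ay": 0,"az": 0}]}}

```text
time: 11.4
tcp_pos: [0.5049, 0.2561, 0.1267]
eef_rot: [[0.941, 0.338, -0.001], [0.338, -0.941, 0.003], [0.0, -0.003, -1.0]]
force: [-9.2, -2.1, 31.3]
opening: 0.0003
```

Call:
{"method": "send_rows", "body": {"motion": [{"x": 0,"y": 0,"z": 0.006,"ax": 0,"ay": 0,"az": 0},{"x": 0,"y": 0,"z": 0.008,"ax": 0,"ay": 0,"az": 0}]}}

```text
time: 11.57
tcp_pos: [0.505, 0.2562, 0.1263]
eef_rot: [[0.941, 0.337, -0.0], [0.337, -0.941, 0.005], [0.001, -0.004, -1.0]]
force: [-17.4, -4.5, 52.2]
opening: -0.0001
```

```bash
python3 - <<'E'
import hp
E
```

```text
now F [  0.2 195.5 126.3] t 11.57 force [-17.4  -4.5  52.2] -> xyz [-0.0006  0.2572 -0.2635] a [-0.004 -0.001  0.001] dist mm 110.5
0.2 [  0.  145.6 203.3] [-0.     0.165 -0.257]
0.3 [  0.  153.8 198.4] [-0.     0.138 -0.241]
0.4 [  0.  161.4 192.7] [-0.     0.113 -0.222]
0.5 [  0.  168.5 186.3] [-0.     0.089 -0.2  ]
0.6 [  0.  174.9 179.2] [-0.     0.068 -0.177]
0.7 [  0.  180.5 171.6] [-0.     0.049 -0.151]
0.8 [  0.  185.4 163.4] [-0.     0.033 -0.124]
0.9 [  0.  189.4 154.7] [-0.     0.02  -0.095]
1.0 [  0.  192.5 145.7] [-0.     0.01  -0.065]
1.1 [  0.  194.7 136.4] [-0.001  0.002 -0.034]
1.2 [  0. 196. 127.] [-0.001 -0.002 -0.002]
1.25 [  0.  196.3 122.2] [-0.001 -0.003  0.014]
1.3 [  0.  196.3 117.5] [-0.001 -0.003  0.029]
```

Call:
{"method": "send_rows", "body": {"motion": [{"x": 0,"y": 0,"z": -0.03,"ax": 0,"ay": 0,"az": 0},{"x": 0,"y": 0,"z": -0.12,"ax": 0,"ay": 0,"az": 0},{"x": 0,"y": 0,"z": -0.25,"ax": 0,"ay": 0,"az": 0},{"x": 0,"y": 0,"z": -0.38,"ax": 0,"ay": 0,"az": 0},{"x": 0,"y": 0.06,"z": -0.5,"ax": 0,"ay": 0,"az": 0}]}}

```text
time: 11.98
tcp_pos: [0.5102, 0.2407, 0.2782]
eef_rot: [[0.94, 0.34, -0.0], [0.34, -0.94, 0.006], [0.001, -0.005, -1.0]]
force: [0.2, 1.5, -0.6]
opening: 0.0004
```

Call:
{"method": "send_rows", "body": {"motion": [{"x": 0,"y": 0.13,"z": -0.04,"ax": 0,"ay": 0,"az": 0},{"x": 0,"y": 0.26,"z": -0.08,"ax": 0,"ay": 0,"az": 0},{"x": 0,"y": 0.39,"z": -0.1,"ax": 0,"ay": 0,"az": 0},{"x": 0,"y": 0.52,"z": -0.1,"ax": 0,"ay": 0,"az": 0},{"x": 0,"y": 0.65,"z": -0.1,"ax": 0,"ay": 0,"az": 0}]}}

```text
time: 12.4
tcp_pos: [0.5771, 0.055, 0.3078]
eef_rot: [[0.94, 0.34, 0.001], [0.34, -0.94, 0.006], [0.003, -0.005, -1.0]]
force: [0.5, 0.6, -1.7]
opening: -0.0001
```

Call:
{"method": "send_rows", "body": {"motion": [{"x": 0,"y": 0.1,"z": 0,"ax": 0,"ay": 0,"az": 0},{"x": 0,"y": 0.16,"z": 0,"ax": 0,"ay": 0,"az": 0},{"x": 0,"y": 0.16,"z": 0,"ax": 0,"ay": 0,"az": 0}]}}

```text
time: 12.65
tcp_pos: [0.594, 0.0046, 0.3077]
eef_rot: [[0.942, 0.334, 0.001], [0.334, -0.942, 0.004], [0.003, -0.003, -1.0]]
force: [-0.3, -0.6, 0.2]
opening: -0.0001
```

```bash
python3 - <<'E'
from h import *
s=state();np.save("s14.npy",s,allow_pickle=True);im=eyes.capture("wrist");go((0,-80,340))
cv2.imwrite("pics/w14.png",im)
b=eyes.capture("side");cv2.imwrite("pics/s14.png",cv2.resize(b[245:370,225:345],None,fx=4.8,fy=4.8,interpolation=cv2.INTER_CUBIC));cv2.imwrite("pics/s14f.png",b)
ci=eyes.camera_info("wrist");R,o=wristpose(s,ci)
for a in (0,.05,.1,.2): print(a,[proj(ci,f2w((0,112+r*np.cos(a)-8*n*np.sin(a),119+r*np.sin(a)+8*n*np.cos(a))),R,o).round(1) for r,n in((46,1),(124,1),(124,-1))])
E
```

```text
now F [-1.000e-01 -6.880e+01  3.075e+02] t 12.7 force [-0.1  0.4 -0.1] -> xyz [ 0.0006  0.0367 -0.1085] a [-0.004 -0.002  0.   ] dist mm 34.4
0 [array([317. , -61.9]), array([ 316.8, -167.8]), array([ 316.8, -153.7])]
0.05 [array([317. , -62.7]), array([ 316.8, -172.9]), array([ 316.8, -159.3])]
0.1 [array([317. , -63.4]), array([ 316.8, -177.6]), array([ 316.8, -164.8])]
0.2 [array([317. , -64.2]), array([ 316.8, -186.2]), array([ 316.8, -174.9])]
```

View pics/w14.png

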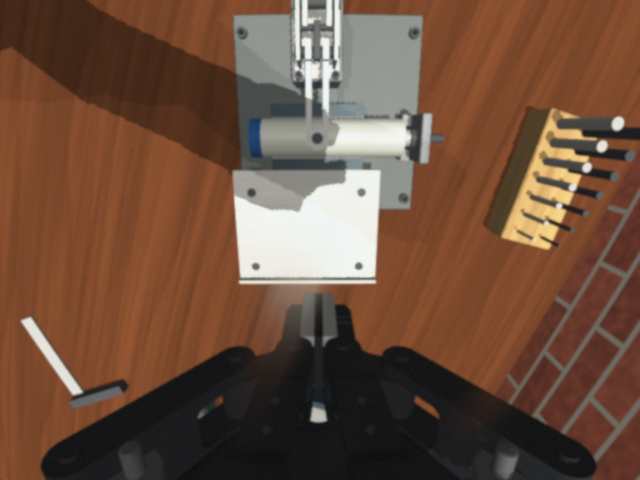

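View pics/s14.png

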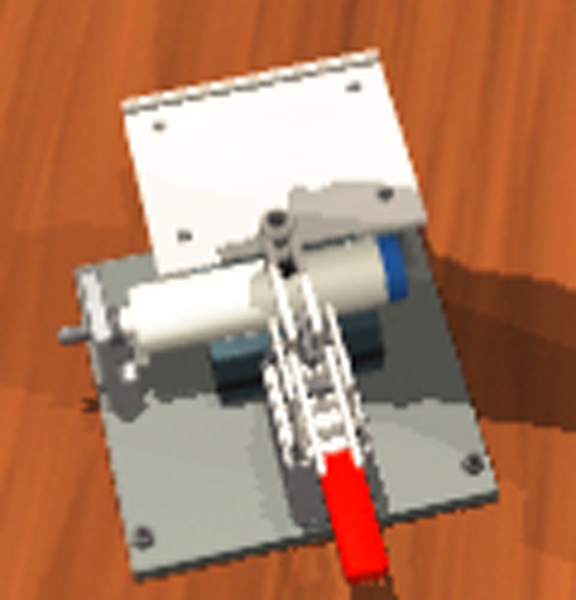

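View pics/s14f.png

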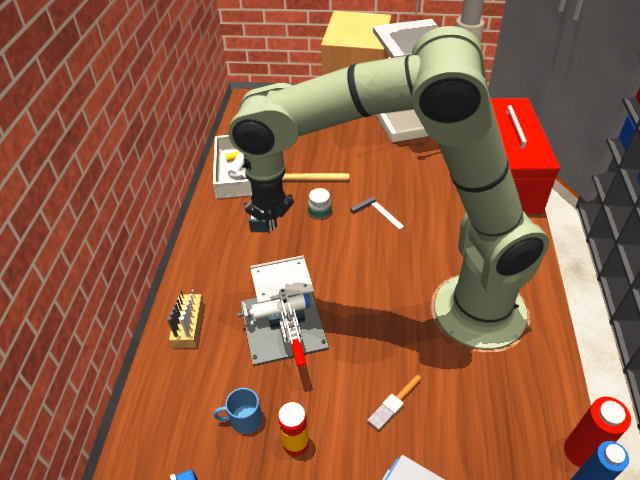

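```bash
python3 - <<'E'
from h import *
ci=eyes.camera_info("side");im=cv2.imread("pics/s14f.png")
m=cv2.inRange(im,(0,0,130),(70,70,255));m[:320]=0;m[375:]=0;m[:,:280]=0;m[:,315:]=0
ys,xs=np.nonzero(m);print(xs.min(),xs.max(),ys.min(),ys.max())
for a in (0,.05,.1,.2): print(a,[proj(ci,f2w((x,112+r*np.cos(a)-8*n*np.sin(a),119+r*np.sin(a)+8*n*np.cos(a)))).round(1).tolist() for x,r,n in((0,46,1),(12,124,1),(-12,124,1),(0,124,-1))])
w=cv2.imread("pics/w14.png");ci=eyes.camera_info("wrist");R,o=wristpose(np.load("s14.npy",allow_pickle=True).item(),ci)
hs=cv2.cvtColor(w,cv2.COLOR_BGR2HSV);m=cv2.inRange(hs,(95,150,40),(125,255,255));m[:100]=0;m[170:]=0;m[:,:235]=0;m[:,290:]=0
ys,xs=np.nonzero(m);print("blue end",w2f(onz(ci,(xs.min()-.5,(ys.min()+ys.max())/2),.083,R,o)))
E
```

```text
292 305 339 370
0 [[295.0, 337.7], [297.0, 364.2], [306.4, 362.1], [302.0, 366.5]]
0.05 [[294.9, 337.1], [296.8, 362.7], [306.3, 360.6], [301.9, 365.3]]
0.1 [[294.8, 336.4], [296.6, 361.1], [306.1, 359.0], [301.8, 364.0]]
0.2 [[294.6, 335.0], [296.1, 357.7], [305.6, 355.5], [301.5, 361.0]]
blue end [-69.8205929   2.7176439  83.       ]
```

```bash
python3 -c "
from workcell import robot;print(robot.job_done())"
```

```text
the job is handed in; nothing more can be done
None
```

I rolled the bar over the table into the vee with the open fingers and slid it home by its blue end with the closed fingers. Then I swung the red handle over with the fingertips until it stopped. The arm was clear of everything when I handed in, at about 12.8 s.

**What the last checks showed:**
- **Bar seated and home:** The bar lies parallel in the vee. The push force jumped from about 2 N to about 15 N exactly where the stop contact was expected. After clamping, the blue end measured F x = -69.8, against -70 expected.
- **Clamp locked:** The pushing tip stopped at z 126.3 mm, where the shut handle's top is 127 mm. The force rose to about 55 N there. The side view shows the handle level and the arm's foot on the bar.
- **Bystanders:** I did not touch any of them. I only checked this by eye in the pictures.

**What was not perfect:**
- **Skew while rolling:** The bar stayed about 0.08 rad askew and crept roughly 12 mm away from the stop. It straightened itself as it dropped into the vee, and the slide to the stop made up the distance.
- **Handle check is coarse:** My colour mask put the handle's lower edge 3 to 4 px below where it should be. The picture alone cannot tell locked from just short of it, so I relied on the force at the limit.

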